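# Sweep the plain cookies into the open-fronted tray

## Robot

A 7-joint arm with a two-finger parallel gripper is mounted at the origin on the work surface. World frame = base frame: x ahead of the robot, y to its left, z up, the work surface at z = 0. Lengths are in mm, angles in rad, forces in N, time in s.
With the tool pointing down it reaches from about 425 to 925 mm from the base axis. Payload 6.8 kg.
Tool frame: the origin (TCP) lies at the very end of the fingers, on their centre line; the grasp point (between the pads) lies 19 mm behind it; x points along the fingers, y is the direction in which the jaws open and shut, and the axes are right-handed (so a half turn about x gives the same grasp; the last joint's range is limited). The gripper opens to 85 mm and grips with 20 to 120 N. Pads are 22 mm wide; open, the fingers measure 114 mm over their backs; the gripper's body (76 mm by 85 mm) begins 54 mm behind the grasp point. The pads swing forward as they close: fully open they stand 13 mm farther back than shut.
Start: joints at [1.232, 0.477, 0.022, 1.555, -0.011, 1.109, -0.083], TCP at [154.419, -657.117, 194.508] pointing down, gripper open.
Joint ranges: [-2.96, 2.96], [-0.34, 2.1], [-1.41, 1.46], [0.24, 2.44], [-1.37, 4.51], [0.17, 1.92], [-2.96, 2.96]. Speed limits (rad/s): [2.39, 2.39, 3.14, 3.14, 3.14, 3.14, 3.14].

## Interface

Orientations are given as a 3x3 rotation matrix whose columns are the frame's x, y, z axes.
In Python, from rig import ctrl gives the robot as it stands.
- The arm moves only by the tool servo_tool, never from a script. Its argument "series" is text: rows parted by semicolons, each of 6 numbers parted by spaces: the shift along the world's x, y, z as a fraction of full scale, then the turn, a rotation vector about the world's x, y, z as a fraction of full scale. In form: tx ty tz ax ay az; .... A call has 1 to 20 rows; each row shifts and turns the commanded pose from where the row before left it; what a row does not reach is not made up. Full scale, the value 1, is 40 cm for a shift and 0.1 rad for a turn. A row lasts 1/8 s, in which the tool goes at most 62.5 mm and 10.7 degrees, less where a joint would pass 70% of its speed; a pose out of reach is approached as far as the arm can. A call with a number of a shift or a turn outside -1 to 1 is refused whole. A call with a gripper value outside its range is refused whole. "claw" is the closure, from 0 (fully open) to 1 (shut), set as the call begins (left out, the last holds). The fingers move at their own pace and stop on an object; "squeeze" is the grip in N (left out, the last holds). Time passes only in rows, so rows that do not move let the fingers close. It gives the time, the measured TCP pose, the force and the opening at its end, in the units of the state.
- ctrl.sense(): the state, without advancing time (a new reading comes with each control period).
- ctrl.read_camera(name): name is "side" or "top"; returns a dict with "pixels" (420x560x3 uint8, blue, green, red), "z_map" (420x560 float32, mm along the optical axis (not along the pixel's ray), 0 where there is no reading), "vfov" (degrees; the focal length in pixels is half the picture's height over the tangent of half this angle, whatever the lens; pixels are square), "cx", "cy" (the principal point, pixels), "R" (3x3) and "t" (3): a world point X has camera coordinates R X + t. Camera axes: x right, y down, z forward; pixel columns grow to the right and rows downward; lengths in mm; the calibration is good to about 2 mm. A picture is of the moment at which its call begins.
- ctrl.hand_in(): hands the job in, once; it reports no verdict.
Trained networks look in a picture, given as the dict that the camera call returned (one of the last four; its "shot" number tells which), for a name from the list of things; names that differ only in an ending like _2 or _b are one class to them, and where a whole thing is asked for, a point or a joint stands for the part that bears it (a point fixed in the world has none). Each returns a list of dicts, best first, with "score" (0 to 1); they miss things now and then, are a little off and sometimes report something else, mostly with a low value. They report only what shows in the picture. A call takes as long as a camera call. They do not tell look-alikes from the thing itself.
- ctrl.spot_in(name, picture): "box" ([left, top, right, bottom] in pixels, round what is visible of it).
- ctrl.cut_out(name, picture): "pixels" (420x560 bool, what is visible of it) and "box" ([left, top, right, bottom] in pixels, round what is visible of it).
- ctrl.landmark_of(name, picture): "centre" ([column, row] in pixels: a listed point, or the origin of a listed thing).
The state is a dict: "t": time; "joint_pos": joint angles; "joint_velocities": joint speeds; "joint_efforts": joint torques, N m; "position": TCP position; "tcp_rot": TCP orientation; "ft_force": force on the tool from outside, world axes, zero at the start; "wrist_torque": the same for the moment, N m; "opening": finger opening in mm.
Only numpy, scipy, OpenCV 4.12 (cv2) and the standard library are available. Lean on these libraries where they do the work, as an engineer would, in place of code of your own. Each camera call takes 0.05 s, during which the arm holds its last target. There are 200 camera calls.

## Task

Three plain brown cookies were left un-iced on the decorating bench: sweep them with the fingertips, sliding each along the bench through the open mouth of the blue-floored tray, until all three lie flat and wholly inside it, side by side. Push them gently: do not lift, tip up or flick them. Leave the iced cookies and everything else on the bench where they are.

Things in the scene. Friction and masses are not known exactly. Their poses are not given: they have to be found in the camera images.
- plain_a_center (a point): Plain brown un-iced cookie with dark specks, a loose flat disc 52 mm in diameter and 14 mm thick, about 30 g, lying flat on the bench and free to slide. This point is its centre, half-way up (7 mm above its underside); its axis z is the axis of the disc.
- plain_b_center (a point): Plain brown un-iced cookie with dark specks, a loose flat disc 52 mm in diameter and 14 mm thick, about 30 g, lying flat on the bench and free to slide. This point is its centre, half-way up (7 mm above its underside); its axis z is the axis of the disc.
- plain_c_center (a point): Plain brown un-iced cookie with dark specks, a loose flat disc 52 mm in diameter and 14 mm thick, about 30 g, lying flat on the bench and free to slide. This point is its centre, half-way up (7 mm above its underside); its axis z is the axis of the disc.
- tray: Open-fronted tray fixed to the bench: a blue floor flush with the bench (no sill, cookies slide straight in), 220 mm wide inside (its x) and 140 mm deep (its y), between steel walls 4 mm thick and 30 mm high on its left, right and back. Origin at the centre of the floor; y points from the open mouth to the back wall: mouth edge at y = -70 mm, back wall face at y = +70 mm, side wall faces at x = -110 and +110 mm; the mouth is turned roughly to the robot's right (world -y).
- green_cookie: Iced cookie among the plain ones: same biscuit, but the top is covered with green icing and three white stripes. 52 mm diameter, 17 mm high, loose. Origin at the centre of its underside. Stays where it is.
- blue_cookie: Iced cookie with blue icing and white stripes, 52 mm diameter, 17 mm high, loose. Origin at the centre of its underside. Stays where it is.
- cutter: Red hollow star-shaped cookie cutter, 68 mm across, 28 mm high, loose. Origin at the centre of its underside. Stays where it is.
- cup: White handleless cup standing upright, 76 mm rim diameter, 90 mm high, loose. Origin at the centre of its underside. Stays where it is.
- jar: Yellow jar with red cap standing upright, 60 mm diameter, 60 mm high, loose. Origin at the centre of its underside. Stays where it is.
- nozzle: Brass cone-shaped piping nozzle standing on its wide end, 32 mm diameter, 45 mm high, loose. Origin at the centre of its underside. Stays where it is.
Mind the look-alikes: they are no part of the job. What is shaped like the part that bears plain_a_center but red is not meant.

How it is judged (in metres and radians):
At the end, for the whole second after the job is handed in: Each plain cookie lies flat (within 0.15 rad) on the tray's floor, at rest, none on another, with its whole disc inside the tray (its centre at least 24 mm inside the mouth edge) (x of plain_a_center in the frame of tray between -0.09 and 0.09 m and y of plain_a_center in the frame of tray between -0.046 and 0.05 m and height (world z) of each of plain_a_center, plain_b_center, plain_c_center below 0.01 m and angle between each of plain_a_center, plain_b_center, plain_c_center's own z axis and vertical below 0.15 rad and linear speed of each of plain_a, plain_b, plain_c below 0.01 m/s and x of plain_b_center in the frame of tray between -0.09 and 0.09 m and y of plain_b_center in the frame of tray between -0.046 and 0.05 m and x of plain_c_center in the frame of tray between -0.09 and 0.09 m and y of plain_c_center in the frame of tray between -0.046 and 0.05 m); the robot touches nothing.
It fails at once if a plain cookie is lifted or tipped up (its centre rises more than 12 mm, or it tilts more than 0.5 rad) (height (world z) of any of plain_a_center, plain_b_center, plain_c_center above 0.019 m or angle between any of plain_a_center, plain_b_center, plain_c_center's own z axis and vertical above 0.5 rad).
It fails at once if a plain cookie is flicked (faster than 0.5 m/s) (linear speed of any of plain_a, plain_b, plain_c above 0.5 m/s).
It fails at once if an iced cookie, the cutter, cup, jar or nozzle is moved by more than 15 mm, or the cup, jar or nozzle is tipped over (distance of any of green_cookie, blue_cookie, cutter, cup, jar, nozzle from where it was at the start of the episode above 0.015 m or angle between any of cup, jar, nozzle's own z axis and vertical above 0.5 rad).
It also fails if it takes over 67 s, if anything falls off the work surface, if the arm or the gripper's body presses on something with over 40 N, if the wrist force passes 120 N, or if a joint passes its speed limit or range.

## Working session

There is one attempt and no reset: what is moved stays moved. The work goes in short steps, Python scripts to look and compute and a tool call to move; the robot and the scene stay as the last step left them, time stands still between calls to the robot, and variables do not carry over. Pictures are saved under pics/ and viewed, about 8 in all and at most 12, crops included, and the job is handed in when it is done.

Besides the shell and the picture viewer there is one more tool, called after "Emit:" as name(argument=value, ...) on one line, values as JSON. servo_tool: Moves the arm, as the interface text tells. Its arguments: {"type":"object","properties":{"series":{"type":"string"},"claw":{"type":"number"},"squeeze":{"type":"number"}},"required":["series"]}

```bash
mkdir -p pics; ls
cat > h.py <<'E'
import numpy as np, cv2
from rig import ctrl
def K(p):
    f=p["pixels"].shape[0]/2/np.tan(np.radians(p["vfov"])/2); return f,p["cx"],p["cy"]
def at_z(p,u,v,z):
    f,cx,cy=K(p);R=np.array(p["R"]);t=np.array(p["t"])
    d=R.T@np.array([(u-cx)/f,(v-cy)/f,1]);c=-R.T@t
    return c+d*(z-c[2])/d[2]
def proj(p,X):
    f,cx,cy=K(p);c=np.array(p["R"])@np.array(X)+np.array(p["t"]);return f*c[:2]/c[2]+[cx,cy]
def cloud(p):
    f,cx,cy=K(p);z=p["z_map"].astype(float);v,u=np.mgrid[:z.shape[0],:z.shape[1]]
    c=np.stack([(u-cx)/f*z,(v-cy)/f*z,z],-1);return (c-np.array(p["t"]))@np.array(p["R"])
E
python3 - <<'E'
from h import *
s=ctrl.sense();print(s["t"],s["position"],s["tcp_rot"])
for n in ["top","side"]:
    p=ctrl.read_camera(n);cv2.imwrite(f"pics/{n}0.png",p["pixels"])
    print(n,K(p),-np.array(p["R"]).T@p["t"])
    for o,z in [("plain_a_center",7),("tray",0),("green_cookie",0),("blue_cookie",0),("cutter",0),("cup",0),("jar",0),("nozzle",0)]:
        for d in ctrl.landmark_of(o,p): print(o,round(d["score"],2),np.round(d["centre"]),np.round(at_z(p,*d["centre"],z)))
E
```

```text
pics
0.0 [ 154.22380531 -656.45019792  193.51203712] [[-6.02790857e-04  2.28789340e-01 -9.73475770e-01]
 [ 1.77420535e-03 -9.73474170e-01 -2.28790063e-01]
 [-9.99998244e-01 -1.86505848e-03  1.80882057e-04]]
top (np.float64(480.6891940742536), 278.2950080858636, 209.89546217530219) [ 379.60006559   -9.77196223 1096.06791312]
plain_a_center 0.74 [326. 288.] [ 411. -105.    7.]
plain_a_center 0.58 [332. 241.] [ 517. -122.    7.]
plain_a_center 0.26 [259. 167.] [696.  40.   7.]
tray 0.68 [142. 227.] [559. 315.   0.]
green_cookie 0.82 [254. 164.] [706.  53.   0.]
blue_cookie 0.83 [402. 277.] [ 434. -279.    0.]
cutter 0.91 [417. 186.] [ 643. -327.    0.]
cup 0.66 [369. 124.] [ 799. -225.    0.]
cup 0.34 [268. 284.] [423.  24.   0.]
jar 0.79 [235. 127.] [799.  98.   0.]
nozzle 0.5 [195. 318.] [352. 188.   0.]
side (np.float64(387.1024012624864), 272.33421850043425, 208.7826902763073) [240.00291889 386.17329196 637.04836287]
plain_a_center 0.95 [337. 212.] [ 506. -117.    7.]
plain_a_center 0.65 [376. 233.] [ 413. -123.    7.]
tray 0.73 [157. 342.] [562. 319.   0.]
tray 0.28 [336. 142.] [ 654. -318.    0.]
green_cookie 0.65 [226. 209.] [695.  36.   0.]
green_cookie 0.53 [174. 202.] [796. 100.   0.]
blue_cookie 0.81 [409. 194.] [ 418. -276.    0.]
cutter 0.63 [337. 140.] [ 657. -326.    0.]
cup 0.63 [268. 137.] [ 797. -214.    0.]
jar 0.55 [173. 201.] [800.  98.   0.]
nozzle 0.84 [304. 365.] [353. 183.   0.]
```

View pics/top0.png

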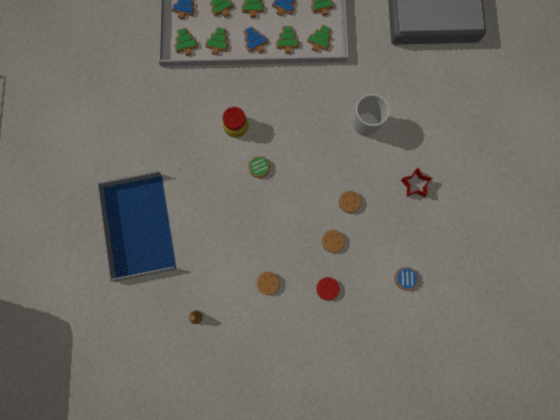

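View pics/side0.png

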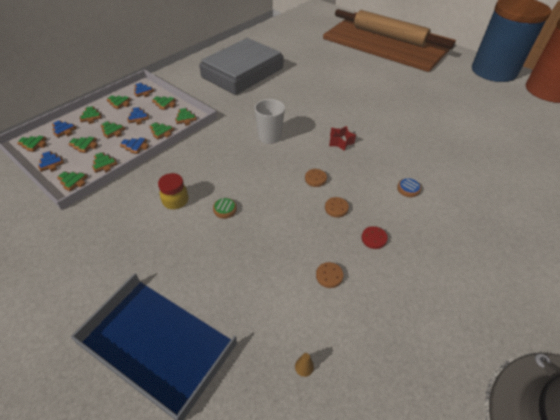

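The top view shows three plain brown cookies at about (350,202), (333,241) and (268,284). The red disc at (328,289) is the look-alike, and the iced cookies are at (260,167) and (406,279). The tray's mouth faces image right. Next I'll measure everything precisely and confirm with an enlarged crop.

```bash
cat >> h.py <<'E'
def cookies(p,zt=14):
    "brown/red/iced disc-like blobs on the bench: world centre of top face"
    hsv=cv2.cvtColor(p["pixels"],cv2.COLOR_BGR2HSV)
    m=cv2.inRange(hsv,(5,110,60),(18,255,255));m=cv2.morphologyEx(m,cv2.MORPH_CLOSE,np.ones((3,3)))
    n,l,st,c=cv2.connectedComponentsWithStats(m)
    return [(np.round(c[i]),st[i,4],np.round(at_z(p,*c[i],zt-4),1)) for i in range(1,n) if st[i,4]>100]
def tray(p):
    hsv=cv2.cvtColor(p["pixels"],cv2.COLOR_BGR2HSV)
    m=cv2.inRange(hsv,(100,120,30),(125,255,255));n,l,st,c=cv2.connectedComponentsWithStats(m)
    i=1+np.argmax(st[1:,4]);return (l==i)
E
python3 - <<'E'
from h import *
for n in ["top","side"]:
    p=ctrl.read_camera(n);print(n)
    for c in cookies(p): print(c)
    m=tray(p);X=cloud(p)
    f=X[m&(p["z_map"]>0)];f=f[abs(f[:,2])<5]
    r=cv2.minAreaRect(f[:,:2].astype(np.float32));print(len(f),r,cv2.boxPoints(r))
    # wall tops
    w=X[(p["z_map"]>0)&(X[...,2]>22)&(X[...,2]<36)];w=w[(abs(w[:,0]-560)<160)&(abs(w[:,1]-315)<120)]
    r=cv2.minAreaRect(w[:,:2].astype(np.float32));print(len(w),r,cv2.boxPoints(r))
    if n=="top":
        cv2.imwrite("pics/crop.png",cv2.resize(p["pixels"][110:340,90:450],None,fx=2.2,fy=2.2,interpolation=2))
        g=X[330:400:30,10:60:20];print(g.round())
E
```

```text
top
(array([350., 201.]), np.int32(373), array([ 607.8, -167.3,   10. ]))
(array([333., 241.]), np.int32(385), array([ 516.8, -124.9,   10. ]))
(array([268., 283.]), np.int32(394), array([425.7,  24.4,  10. ]))
5114 ((563.4871215820312, 322.47821044921875), (216.70645141601562, 138.6925048828125), 9.981508255004883) [[444.75412 371.9939 ]
 [468.7938  235.40071]
 [682.2201  272.96252]
 [658.1804  409.55573]]
611 ((562.3455810546875, 323.244140625), (228.99339294433594, 144.95973205566406), 10.235769271850586) [[436.79147 374.22452]
 [462.55075 231.57184]
 [687.89966 272.26376]
 [662.1404  414.91644]]
[[[ 3.340e+02  6.000e+02  1.000e+00]
  [ 3.330e+02  5.570e+02 -2.000e+00]
  [ 3.320e+02  5.110e+02  1.000e+00]]

 [[ 2.690e+02  5.950e+02  0.000e+00]
  [ 2.680e+02  5.510e+02 -0.000e+00]
  [ 2.680e+02  5.060e+02  1.000e+00]]

 [[ 2.060e+02  5.900e+02 -0.000e+00]
  [ 2.050e+02  5.470e+02 -2.000e+00]
  [ 3.800e+02 -1.000e+01  1.096e+03]]]
side
(array([539.,  45.]), np.int32(3326), array([  439.4, -1217.2,    10. ]))
(array([389.,  39.]), np.int32(3936), array([ 846.2, -900.7,   10. ]))
(array([315., 177.]), np.int32(285), array([ 604.9, -167.8,   10. ]))
(array([336., 207.]), np.int32(349), array([ 514.4, -125.1,   10. ]))
(array([329., 275.]), np.int32(515), array([423. ,  23.6,  10. ]))
(array([304., 365.]), np.int32(280), array([352.1, 186.4,  10. ]))
9590 ((565.0191040039062, 319.0533447265625), (210.02182006835938, 134.6581268310547), 10.21513843536377) [[449.7323  366.69202]
 [473.61316 234.1684 ]
 [680.3059  271.41467]
 [656.42505 403.9383 ]]
1243 ((559.24658203125, 320.791015625), (228.64923095703125, 144.11729431152344), 10.251614570617676) [[433.92273 371.35278]
 [459.5714  229.53624]
 [684.57043 270.22925]
 [658.92175 412.04578]]
```

View pics/crop.png

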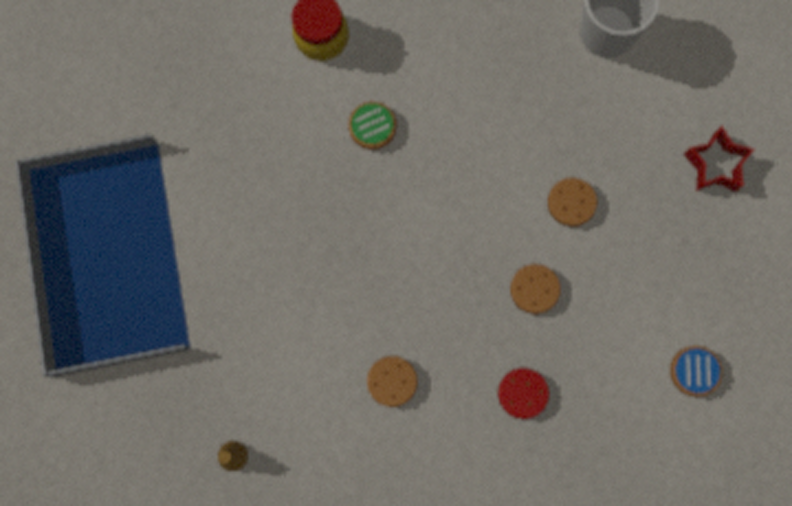

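The crop confirms that the three brown, unstriped, specked discs are the targets; red, green and blue are not. Next I'll move behind cookie A (606,-167), turn the jaws across the push direction and half close them to make a two-finger cradle.

Emit:
servo_tool(series="0.081 0.078 -0.02 0 0 1;0.081 0.078 -0.02 0 0 1;0.081 0.078 -0.02 0 0 1;0.081 0.078 -0.02 0 0 1;0.081 0.078 -0.02 0 0 1;0.081 0.078 -0.02 0 0 1;0.081 0.078 -0.02 0 0 1;0.081 0.078 -0.02 0 0 1;0.081 0.078 -0.02 0 0 1;0.081 0.078 -0.02 0 0 1;0.081 0.078 -0.02 0 0 1;0.081 0.078 -0.02 0 0 1;0.081 0.078 -0.02 0 0 1;0.075 0.075 -0.02 0 0 0.4;0 0 0 0 0 0;0 0 0 0 0 0", claw=0.58)

```text
t: 3.0
position: [605.2, -222.2, 82.4]
tcp_rot: [[-0.001, 1.0, -0.001], [-0.001, -0.001, -1.0], [-1.0, -0.001, 0.001]]
ft_force: [-0.1, 0.2, -0.4]
opening: 35.9
```

Emit:
servo_tool(series="0 0 -0.1 0 0 0;0 0 -0.06 0 0 0;0 0 -0.036 0 0 0;0 0 0 0 0 0;0 0 0 0 0 0")

```text
t: 3.62
position: [606.3, -222.1, 5.2]
tcp_rot: [[0.002, 1.0, -0.001], [-0.001, -0.001, -1.0], [-1.0, 0.002, 0.001]]
ft_force: [-0.1, 0.6, 1.2]
opening: 36.1
```

Run:
```python
from h import *
s=ctrl.sense();print(s["position"],s["ft_force"])
p=ctrl.read_camera("side")
T=np.array(s["position"]);u,v=proj(p,T).astype(int);print(u,v)
i=p["pixels"][max(0,v-90):v+70,u-80:u+120];cv2.imwrite("pics/tip.png",cv2.resize(i,None,fx=3,fy=3,interpolation=2))
X=cloud(p);m=(p["z_map"]>0)&(abs(X[...,0]-T[0])<45)&(abs(X[...,1]-T[1])<20)&(X[...,2]<60)&(X[...,2]>3)
q=X[m];
for h in (4,6,8,10,14,20): 
    k=q[abs(q[:,2]-h)<1.5]; print(h,len(k),k.min(0).round(),k.max(0).round()) if len(k) else print(h,0)
```

```text
[ 606.32204593 -222.12022451    5.22925271] [-0.07195276  0.55756306  1.19158979]
328 166
4 15 [ 566. -238.    3.] [ 647. -203.    5.]
6 2 [ 584. -238.    5.] [ 627. -227.    5.]
8 0
10 0
14 0
20 0
```

View pics/tip.png

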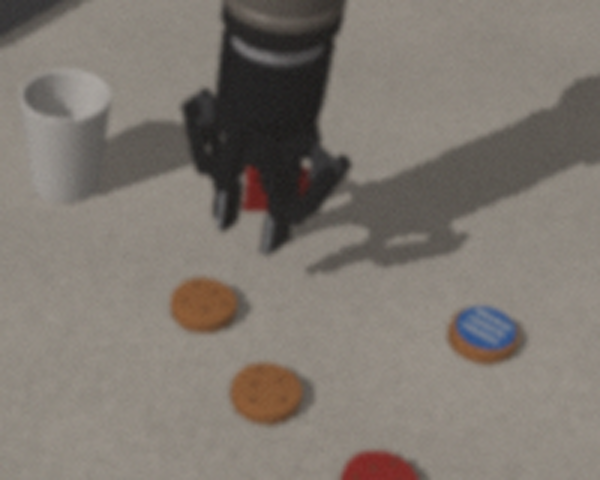

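Run:
```python
from h import *
s=ctrl.sense();print(s["position"])
for n in ["side","top"]:
    p=ctrl.read_camera(n);X=cloud(p);Z=p["z_map"]
    m=(Z>0)&(abs(X[...,0]-606)<60)&(abs(X[...,1]+222)<35)&(X[...,2]>7)&(X[...,2]<150)
    q=X[m];print(n,len(q),q[np.argsort(q[:,2])][:14].round().tolist())
    if n=="top": cv2.imwrite("pics/top1.png",cv2.resize(p["pixels"][120:300,270:470],None,fx=3,fy=3)); print(cookies(p))
```

```text
[ 606.50329544 -222.00294179    5.40821654]
side 1240 [[626.0, -188.0, 13.0], [608.0, -189.0, 14.0], [621.0, -190.0, 14.0], [599.0, -188.0, 14.0], [616.0, -191.0, 14.0], [612.0, -194.0, 14.0], [595.0, -191.0, 14.0], [601.0, -190.0, 14.0], [601.0, -195.0, 14.0], [610.0, -191.0, 14.0], [602.0, -188.0, 15.0], [614.0, -192.0, 15.0], [604.0, -191.0, 15.0], [608.0, -192.0, 15.0]]
top 284 [[630.0, -206.0, 7.0], [611.0, -210.0, 8.0], [604.0, -193.0, 8.0], [594.0, -188.0, 11.0], [601.0, -188.0, 12.0], [601.0, -190.0, 13.0], [605.0, -190.0, 13.0], [612.0, -193.0, 13.0], [617.0, -189.0, 13.0], [608.0, -193.0, 13.0], [605.0, -193.0, 14.0], [608.0, -188.0, 14.0], [598.0, -188.0, 14.0], [619.0, -189.0, 14.0]]
[(array([350., 201.]), np.int32(374), array([ 607.8, -167.2,   10. ])), (array([333., 241.]), np.int32(380), array([ 516.9, -124.9,   10. ])), (array([268., 283.]), np.int32(389), array([425.6,  24.5,  10. ])), (array([196., 317.]), np.int32(108), array([354.7, 185. ,  10. ]))]
```

View pics/top1.png

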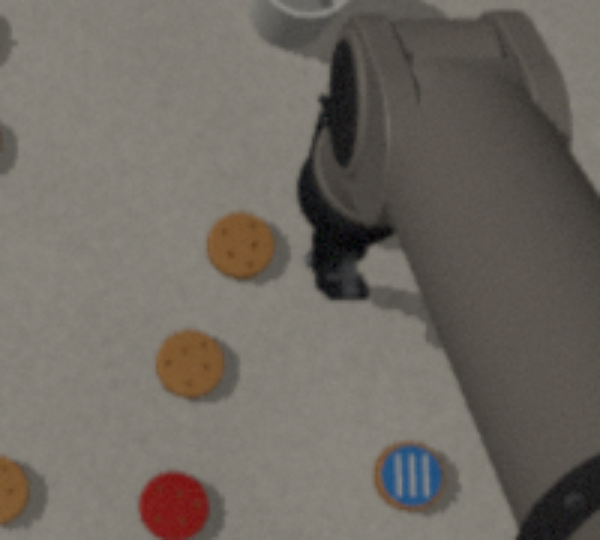

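Run:
```python
from h import *
p=ctrl.read_camera("side");X=cloud(p);Z=p["z_map"]
b=X[...,2]
m=(Z>0)&(abs(X[...,0]-606)<60)&(abs(X[...,1]+222)<24)&(b>8)&(b<60)
for v in range(140,172):
    us=np.where(m[v,300:360])[0]+300
    if len(us): print(v,[(u,*X[v,u].round().astype(int).tolist()) for u in us[::4]])
g=p["pixels"].sum(2)//3
print(g[148:168,314:346])
```

```text
145 [(np.int64(319), 637, -216, 59)]
146 [(np.int64(319), 636, -214, 58), (np.int64(327), 625, -231, 54)]
147 [(np.int64(319), 635, -213, 56), (np.int64(326), 624, -227, 54)]
148 [(np.int64(319), 635, -214, 53), (np.int64(324), 625, -220, 55)]
149 [(np.int64(320), 629, -210, 55), (np.int64(324), 625, -220, 52)]
150 [(np.int64(320), 630, -211, 52), (np.int64(324), 624, -219, 50)]
151 [(np.int64(320), 629, -211, 49), (np.int64(324), 625, -221, 45)]
152 [(np.int64(321), 628, -213, 45)]
154 [(np.int64(344), 575, -228, 60)]
155 [(np.int64(335), 589, -212, 59)]
156 [(np.int64(335), 587, -210, 58), (np.int64(343), 575, -226, 55)]
157 [(np.int64(335), 588, -213, 53), (np.int64(339), 578, -214, 58)]
158 [(np.int64(335), 587, -212, 51), (np.int64(339), 579, -216, 53)]
159 [(np.int64(335), 586, -211, 49), (np.int64(339), 579, -216, 50)]
160 [(np.int64(336), 584, -212, 47)]
[[136 137 137 133 119  99  91  84  62  39  35  37  48  89 119 132 131 129
  131 128 126 118  97  82  58  45  37  34  33  34  38  38]
 [137 137 137 135 127 116 104  85  58  38  33  45  67 101 124 131 132 132
  132 131 129 116 
[... 1735 characters left out ...]
7 129 129 132 131 130 130 132 133]
 [134 132 133 132 133 133 136 133 132 136 134 131 132 133 134 134 133 135
  134 134 133 133 133 134 132 132 131 132 133 134 130 132]
 [135 135 134 135 135 134 137 134 133 133 134 134 132 131 133 132 136 134
  135 133 132 135 137 133 136 131 133 134 129 133 130 133]
 [137 137 139 138 139 136 136 134 137 134 135 136 134 132 135 133 134 135
  135 134 136 134 136 135 134 133 130 132 135 134 133 133]
 [134 133 136 138 137 136 137 134 136 136 138 134 132 133 132 131 134 136
  135 133 132 132 134 134 133 134 137 136 134 136 133 133]
 [129 129 130 134 134 133 137 136 137 137 136 134 131 131 133 133 134 134
  134 134 133 134 132 136 135 135 133 136 135 134 134 135]]
```

Run:
```python
from h import *
p=ctrl.read_camera("top");X=cloud(p)
for z in (5,25,43): print(z,[proj(p,[x,-213,z]).round(1).tolist() for x in (572,588)])
for v in range(206,222): print(v,p["pixels"][v,370:396].sum(1)//3,X[v,382:390:3].round().astype(int).tolist())
```

```text
5 [[370.0, 216.7], [369.7, 209.9]]
25 [[371.6, 215.1], [371.2, 208.2]]
43 [[373.1, 213.7], [372.6, 206.6]]
206 [115 102  80  63  31  25  18  14  18  19  16  11  24  21  20  43  43  41
  42  46  75 102 119 122 126 124] [[568, -211, 149], [567, -217, 151], [567, -223, 151]]
207 [120 102  79  57  18  17  15  19  18  22  22  18  24  23  42  49  44  50
  64  93 113 124 123 123 124 123] [[576, -222, 96], [565, -217, 151], [565, -223, 150]]
208 [123 114  80  55  33  22  13   9  24  25  27  27  31  39  51  53  56  55
  74 107 124 125 124 122 121 122] [[574, -222, 96], [564, -217, 149], [564, -223, 148]]
209 [125 122 103  83  38  23  22  24  22  26  24  27  34  44  49  59  56  60
  75 112 125 122 123 118 118 122] [[572, -222, 96], [561, -216, 151], [562, -223, 148]]
210 [124 122 116 104  56  19   4  29  25  28  30  31  36  47  46  57  57  58
  70 100 112 119 123 122 121 121] [[568, -221, 103], [560, -217, 148], [560, -223, 148]]
211 [126 126 124 120  90  46  21  18  26  42  47  44  51  53  55  56  54  57
  61  70  81 108 122 122 123 118] [[560, -214, 135], [558, -217, 147], [558, -223, 147]]

[... 948 characters left out ...]
-211, 145], [547, -217, 142], [546, -223, 143]]
218 [125 127 128 127 128 128 119 100  61  38  23  24  17  27  42  48  50  51
  49  37  23  29  54  81  86  87] [[544, -210, 147], [544, -217, 144], [544, -223, 142]]
219 [122 126 126 126 124 127 122 117 106  76  47  38  41  48  49  53  54  59
  58  51  52  59  75  90  89  85] [[543, -211, 142], [543, -218, 139], [543, -224, 137]]
220 [121 122 124 125 124 125 124 122 118 109 100 100 101  99 102 101  99 102
 102 102 102 105 109 107  93  86] [[564, -241, 1], [564, -248, 2], [564, -254, 2]]
221 [122 123 122 123 123 126 122 123 124 125 122 124 122 120 124 122 120 119
 119 122 122 123 123 119 107  94] [[563, -241, -2], [562, -248, 1], [561, -254, 3]]
```

Both cameras' depth puts the fingertips about 40 mm above the bench although the reported TCP z is 5. The visible gap to the finger shadow agrees. I'll lower in small steps and watch the force.

Emit:
servo_tool(series="0 0 -0.02 0 0 0;0 0 -0.02 0 0 0;0 0 0 0 0 0")

```text
t: 4.25
position: [604.6, -221.2, -13.2]
tcp_rot: [[-0.002, 1.0, 0.0], [0.001, 0.0, -1.0], [-1.0, -0.002, -0.001]]
ft_force: [-0.0, 0.3, 1.0]
opening: 36.0
```

```bash
cat >> h.py <<'E'
def tips(s=None,p=None):
    s=s or ctrl.sense();T=s["position"];p=p or ctrl.read_camera("side");X=cloud(p);d=X-np.array([T[0],T[1],0])
    m=(p["z_map"]>0)&(abs(d[...,0])<45)&(d[...,1]>-24)&(d[...,1]<16)&(X[...,2]>7)&(X[...,2]<120)&(p["pixels"].sum(2)<270)
    for a,b in ((-45,0),(0,45)):
        q=X[m&(d[...,0]>a)&(d[...,0]<b)];q=q[np.argsort(q[:,2])][:6]
        print("tip",q.mean(0).round(),q[:,2].round())
E
python3 - <<'E'
from h import *
s=ctrl.sense();print(s["position"],s["ft_force"]);tips()
E
```

```text
[ 604.63289788 -221.22415952  -13.16394458] [-0.03729097  0.25077493  0.99077677]
tip [ 580. -214.   33.] [30. 32. 33. 34. 35. 35.]
tip [ 623. -221.   28.] [26. 28. 28. 29. 29. 30.]
```

Emit:
servo_tool(series="0 0 -0.02 0 0 0;0 0 -0.01 0 0 0;0 0 0 0 0 0;0 0 0 0 0 0")

```text
t: 4.8
position: [605.7, -221.5, -23.8]
tcp_rot: [[0.0, 1.0, -0.0], [0.0, -0.0, -1.0], [-1.0, 0.0, -0.0]]
ft_force: [0.4, 0.5, 0.5]
opening: 36.1
```

Run:
```python
from h import *
s=ctrl.sense();print(s["position"],s["ft_force"])
p=ctrl.read_camera("side");tips(s,p)
u,v=proj(p,[606,-215,10]).astype(int)
cv2.imwrite("pics/tip2.png",cv2.resize(p["pixels"][v-50:v+40,u-60:u+70],None,fx=5,fy=5,interpolation=2))
```

```text
[ 605.73263551 -221.50624935  -23.80812865] [0.36133043 0.46228991 0.49917257]
tip [ 579. -216.   22.] [14. 21. 23. 24. 24. 24.]
tip [ 624. -226.   17.] [13. 15. 17. 19. 20. 20.]
```

View pics/tip2.png

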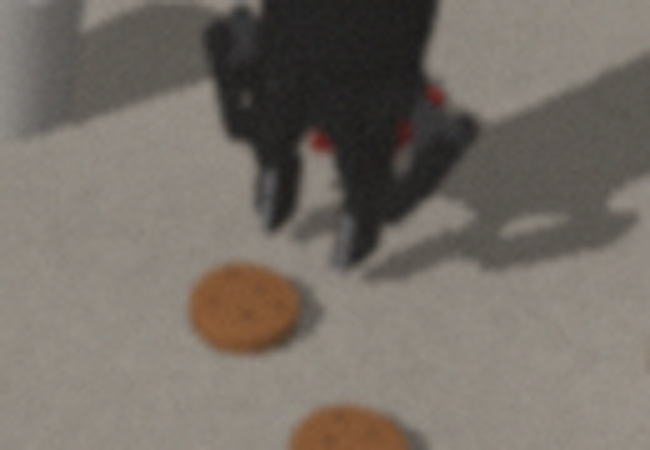

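The tips are now about 12–14 mm up, since the shadow gap shrinks in step with the descent. I'll lower about 9 mm more in small steps.

Emit:
servo_tool(series="0 0 -0.01 0 0 0;0 0 -0.006 0 0 0;0 0 -0.006 0 0 0;0 0 0 0 0 0")

```text
t: 5.35
position: [605.4, -221.4, -33.0]
tcp_rot: [[-0.0, 1.0, -0.0], [0.0, -0.0, -1.0], [-1.0, -0.0, -0.0]]
ft_force: [-1.0, -0.4, 0.2]
opening: 36.0
```

Run:
```python
from h import *
s=ctrl.sense();print(s["position"],s["ft_force"])
p=ctrl.read_camera("side");tips(s,p)
u,v=proj(p,[606,-215,10]).astype(int)
cv2.imwrite("pics/tip3.png",cv2.resize(p["pixels"][v-50:v+40,u-60:u+70],None,fx=5,fy=5,interpolation=2))
```

```text
[ 605.39202364 -221.43887702  -32.99796044] [-0.95986206 -0.41253551  0.1756986 ]
tip [ 579. -217.   13.] [ 7. 12. 12. 14. 15. 15.]
tip [ 623. -218.   10.] [ 7. 10. 10. 11. 11. 11.]
```

View pics/tip3.png

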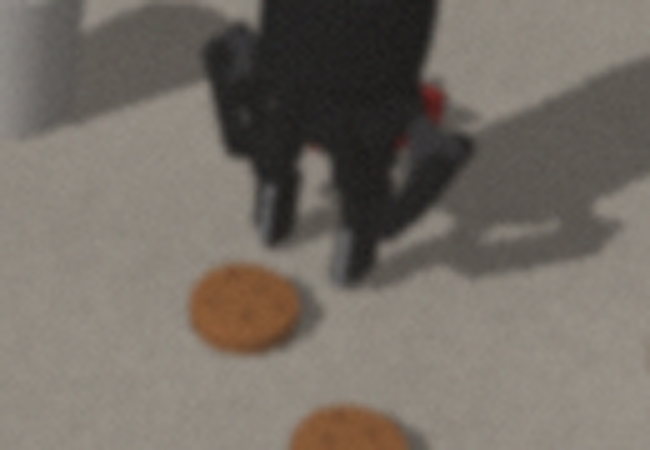

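The tips are now about 5 mm up and the finger x,y matches the reported TCP. I'll push cookie A gently over the first stretch, then check.

Emit:
servo_tool(series="0 0.03 0 0 0 0;0 0.03 0 0 0 0;0.0015 0.04 0 0 0 0;0.0015 0.05 0 0 0 0;0.0015 0.06 0 0 0 0;0.0015 0.06 0 0 0 0;0.0015 0.06 0 0 0 0;0.0015 0.06 0 0 0 0;0.0015 0.06 0 0 0 0;0.0015 0.06 0 0 0 0;0.0015 0.06 0 0 0 0;0.0015 0.06 0 0 0 0;0.0015 0.05 0 0 0 0;0.0015 0.04 0 0 0 0;0 0.02 0 0 0 0;0 0 0 0 0 0")

```text
t: 7.4
position: [612.8, 74.9, -32.7]
tcp_rot: [[0.0, 1.0, 0.001], [0.0, 0.001, -1.0], [-1.0, 0.0, -0.0]]
ft_force: [-0.3, -0.9, 0.1]
opening: 36.3
```

Run:
```python
from h import *
s=ctrl.sense();print(s["position"],s["ft_force"])
p=ctrl.read_camera("side");[print(c) for c in cookies(p)];tips(s,p)
p=ctrl.read_camera("top");[print(c) for c in cookies(p)]
```

```text
[612.81540215  74.88265012 -32.6931196 ] [-0.25898649 -0.92416624  0.10888845]
(array([539.,  45.]), np.int32(3321), array([  439.3, -1217.1,    10. ]))
(array([392.,  40.]), np.int32(3869), array([ 837.1, -904.7,   10. ]))
(array([336., 207.]), np.int32(342), array([ 514.1, -124.9,   10. ]))
(array([228., 247.]), np.int32(449), array([611.3, 107.5,  10. ]))
(array([329., 275.]), np.int32(513), array([422.9,  23.5,  10. ]))
(array([304., 365.]), np.int32(280), array([352.1, 186.4,  10. ]))
tip [589.  82.  11.] [ 8.  9. 11. 12. 13. 13.]
tip [631.  75.   8.] [7. 8. 8. 9. 9. 9.]
(array([196., 317.]), np.int32(106), array([354.6, 184.6,  10. ]))
```

Emit:
servo_tool(series="0.001 0.03 0 0 0 0;0.001 0.05 0 0 0 0;0.002 0.06 0 0 0 0;0.002 0.06 0 0 0 0;0.002 0.06 0 0 0 0;0.002 0.06 0 0 0 0;0.002 0.06 0 0 0 0;0.001 0.06 0 0 0 0;0 0.06 0 0 0 0;0 0.04 0 0 0 0;0 0.02 0 0 0 0;0 0 0 0 0 0;0 -0.05 0 0 0 0;0 -0.05 0.02 0 0 0;0 -0.1 0.1 0 0 0;0 -0.1 0.1 0 0 0")

```text
t: 9.5
position: [617.9, 174.3, 56.4]
tcp_rot: [[-0.001, 1.0, -0.002], [-0.001, -0.002, -1.0], [-1.0, -0.001, 0.001]]
ft_force: [1.4, -0.9, 0.7]
opening: 35.8
```

Run:
```python
from h import *
s=ctrl.sense();print(s["position"],s["ft_force"])
p=ctrl.read_camera("side");[print(c) for c in cookies(p)]
p=ctrl.read_camera("top");[print(c) for c in cookies(p)]
```

```text
[617.86083699 174.31714773  56.35400081] [ 1.37070517 -0.89327714  0.72599836]
(array([539.,  45.]), np.int32(3323), array([  439.3, -1217.3,    10. ]))
(array([390.,  39.]), np.int32(4037), array([ 844.7, -902.8,   10. ]))
(array([336., 207.]), np.int32(333), array([ 514.4, -125.2,   10. ]))
(array([329., 275.]), np.int32(509), array([422.9,  23.6,  10. ]))
(array([131., 324.]), np.int32(702), array([615.8, 331. ,  10. ]))
(array([304., 365.]), np.int32(279), array([352.1, 186.3,  10. ]))
(array([134., 201.]), np.int32(372), array([619. , 332.2,  10. ]))
(array([333., 241.]), np.int32(375), array([ 517. , -124.6,   10. ]))
```

Emit:
servo_tool(series="-0.034 -0.11 0 0 0 -0.5;-0.034 -0.11 0 0 0 -0.5;-0.034 -0.11 0 0 0 0;-0.034 -0.11 0 0 0 0;-0.034 -0.11 0 0 0 0;-0.034 -0.11 0 0 0 0;-0.034 -0.11 0 0 0 0;-0.032 -0.115 0 0 0 0;0 0 0 0 0 0;0 0 -0.1 0 0 0;0 0 -0.06 0 0 0;0 0 -0.04 0 0 0;0 0 -0.01 0 0 0;0 0 -0.01 0 0 0;0 0 0 0 0 0")

```text
t: 11.48
position: [510.4, -175.6, -32.2]
tcp_rot: [[0.001, 0.995, -0.1], [-0.0, -0.1, -0.995], [-1.0, 0.001, 0.0]]
ft_force: [-0.7, 0.3, -0.3]
opening: 36.0
```

Run:
```python
from h import *
s=ctrl.sense();print(s["position"],s["ft_force"])
p=ctrl.read_camera("side");[print(c) for c in cookies(p)[2:]];tips(s,p)
```

```text
[ 510.43426118 -175.60475503  -32.22458969] [-0.69619191  0.31854962 -0.25665696]
(array([431.,  58.]), np.int32(375), array([ 671.3, -875.4,   10. ]))
(array([336., 207.]), np.int32(351), array([ 514.4, -125. ,   10. ]))
(array([329., 275.]), np.int32(514), array([422.8,  23.6,  10. ]))
(array([131., 324.]), np.int32(699), array([615.9, 331.1,  10. ]))
(array([304., 365.]), np.int32(281), array([352.1, 186.3,  10. ]))
tip [ 485. -168.   13.] [ 7. 11. 15. 15. 15. 16.]
tip [ 529. -174.   10.] [ 8. 10. 11. 11. 11. 12.]
```

Emit:
servo_tool(series="0.003 0.03 0 0 0 0;0.004 0.04 0 0 0 0;0.005 0.05 0 0 0 0;0.0055 0.06 0 0 0 0;0.0055 0.06 0 0 0 0;0.0055 0.06 0 0 0 0;0.0055 0.06 0 0 0 0;0.0055 0.06 0 0 0 0;0.0055 0.06 0 0 0 0;0.0055 0.06 0 0 0 0;0.0055 0.06 0 0 0 0;0.0035 0.04 0 0 0 0;0.002 0.02 0 0 0 0;0 0 0 0 0 0")

```text
t: 13.28
position: [534.6, 88.9, -32.7]
tcp_rot: [[0.0, 0.995, -0.099], [0.0, -0.099, -0.995], [-1.0, 0.0, -0.0]]
ft_force: [-0.5, -0.2, 0.5]
opening: 35.8
```

Run:
```python
from h import *
s=ctrl.sense();print(s["position"],s["ft_force"])
p=ctrl.read_camera("side");[print(c) for c in cookies(p)[2:]]
```

```text
[534.56392946  88.87206046 -32.66787088] [-0.45290504 -0.230634    0.51710652]
(array([250., 273.]), np.int32(517), array([536.2, 121.3,  10. ]))
(array([329., 274.]), np.int32(523), array([423.2,  23.4,  10. ]))
(array([131., 324.]), np.int32(705), array([615.8, 331. ,  10. ]))
(array([304., 365.]), np.int32(279), array([352. , 186.3,  10. ]))
```

Emit:
servo_tool(series="0.003 0.03 0 0 0 0;0.004 0.05 0 0 0 0;0.005 0.06 0 0 0 0;0.005 0.06 0 0 0 0;0.005 0.06 0 0 0 0;0.005 0.06 0 0 0 0;0.005 0.06 0 0 0 0;0.005 0.06 0 0 0 0;0.003 0.04 0 0 0 0;0.002 0.02 0 0 0 0;0 0 0 0 0 0;-0.004 -0.05 0 0 0 0;-0.004 -0.05 0.02 0 0 0;-0.01 -0.1 0.1 0 0 0;-0.01 -0.1 0.1 0 0 0")

```text
t: 15.2
position: [539.6, 164.6, 56.3]
tcp_rot: [[-0.001, 0.995, -0.102], [-0.001, -0.102, -0.995], [-1.0, -0.001, 0.002]]
ft_force: [1.3, 0.9, 0.4]
opening: 35.9
```

Run:
```python
from h import *
s=ctrl.sense();print(s["position"],s["ft_force"])
p=ctrl.read_camera("side");[print(c) for c in cookies(p)[2:]]
p=ctrl.read_camera("top");[print(c) for c in cookies(p)]
```

```text
[539.57369628 164.55295088  56.27499181] [1.2653061  0.91252087 0.42284593]
(array([329., 275.]), np.int32(510), array([422.8,  23.7,  10. ]))
(array([131., 324.]), np.int32(706), array([615.8, 331. ,  10. ]))
(array([158., 344.]), np.int32(773), array([552.6, 320.9,  10. ]))
(array([304., 365.]), np.int32(279), array([352. , 186.3,  10. ]))
(array([134., 231.]), np.int32(209), array([550.4, 329.8,  10. ]))
(array([268., 283.]), np.int32(389), array([425.6,  24.6,  10. ]))
```

A is at (617,331) and B at (554,321), both well inside. C (424,24) sits at the arm's inner reach limit. I'll straddle it with the jaws open and slide it in +x with the inner finger, then cradle-push it in.

Emit:
servo_tool(series="-0.0465 -0.0585 0 0 0 0.5;-0.0465 -0.0585 0 0 0 0.5;-0.0465 -0.0585 0 0 0 0;-0.0465 -0.0585 0 0 0 0;-0.0465 -0.0585 0 0 0 0;-0.0465 -0.0585 0 0 0 0;0 0 -0.05 0 0 0;0 0 -0.05 0 0 0;0 0 -0.05 0 0 0;0 0 0 0 0 0;0 0 0 0 0 0", claw=0.1)

```text
t: 16.68
position: [428.6, 27.6, -4.2]
tcp_rot: [[0.0, 1.0, -0.001], [-0.0, -0.001, -1.0], [-1.0, 0.0, 0.0]]
ft_force: [-0.1, 0.2, -0.1]
opening: 76.7
```

```bash
cat >> h.py <<'E'
def tips2(s,p):
    T=s["position"];X=cloud(p);d=X-np.array([T[0],T[1],0])
    m=(p["z_map"]>0)&(abs(d[...,0])<70)&(abs(d[...,1])<18)&(X[...,2]>6)&(X[...,2]<120)&(p["pixels"].max(2)<75)
    for a,b in ((-70,0),(0,70)):
        q=X[m&(d[...,0]>a)&(d[...,0]<b)];k=q[np.argsort(q[:,2])][:6];lo=q[q[:,2]<k[0,2]+25]
        print("tip",k.mean(0).round(),k[:,2].round(),"x",lo[:,0].min().round(),lo[:,0].max().round())
E
python3 - <<'E'
from h import *
s=ctrl.sense();print(s["position"],s["joint_pos"])
p=ctrl.read_camera("side");tips2(s,p)
cv2.imwrite("pics/c1.png",cv2.resize(p["pixels"][190:320,230:430],None,fx=4,fy=4,interpolation=2))
E
```

```text
[428.60758638  27.61824277  -4.20290331] [ 0.03747032  0.42509185 -0.29026949  2.25760343  0.25487257  0.48793046
 -0.45517184]
tip [382.  34.  55.] [53. 54. 54. 55. 56. 58.] x 376.0 384.0
tip [467.  29.  49.] [48. 49. 49. 49. 50. 50.] x 466.0 479.0
```

View pics/c1.png

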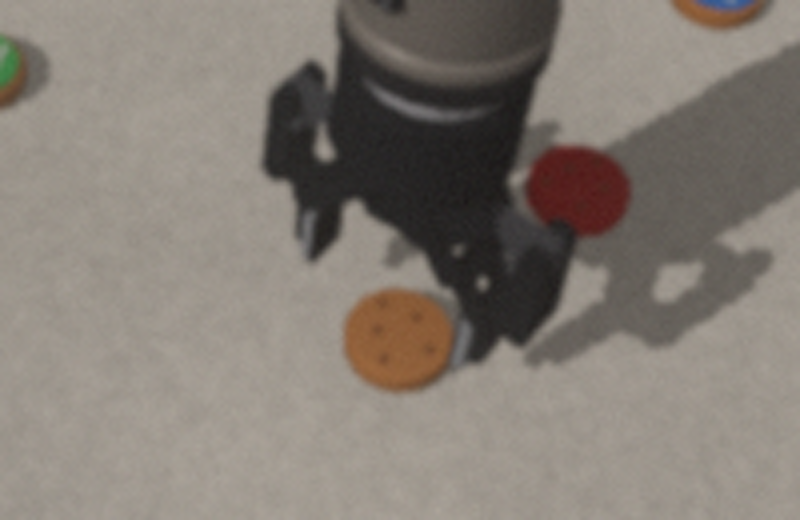

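Emit:
servo_tool(series="0 0 -0.03 0 0 0;0 0 -0.03 0 0 0;0 0 -0.02 0 0 0;0 0 -0.01 0 0 0;0 0 0 0 0 0")

```text
t: 17.35
position: [428.3, 28.2, -41.1]
tcp_rot: [[-0.001, 1.0, 0.0], [-0.0, 0.0, -1.0], [-1.0, -0.001, 0.0]]
ft_force: [0.1, 0.1, -0.2]
opening: 76.8
```

Run:
```python
from h import *
s=ctrl.sense();print(s["position"],s["ft_force"])
p=ctrl.read_camera("side");tips2(s,p);[print(c) for c in cookies(p)[2:]]
cv2.imwrite("pics/c2.png",cv2.resize(p["pixels"][190:320,230:430],None,fx=4,fy=4,interpolation=2))
```

```text
[428.32300543  28.16043841 -41.06867162] [ 0.11374503  0.14735561 -0.24753934]
tip [380.  32.  17.] [15. 17. 18. 18. 19. 19.] x 376.0 383.0
tip [467.  26.   9.] [6. 8. 9. 9. 9. 9.] x 466.0 468.0
(array([328., 275.]), np.int32(452), array([423.6,  26.5,  10. ]))
(array([131., 324.]), np.int32(707), array([615.7, 331.1,  10. ]))
(array([158., 344.]), np.int32(769), array([552.7, 320.9,  10. ]))
(array([304., 365.]), np.int32(278), array([352.1, 186.3,  10. ]))
```

View pics/c2.png

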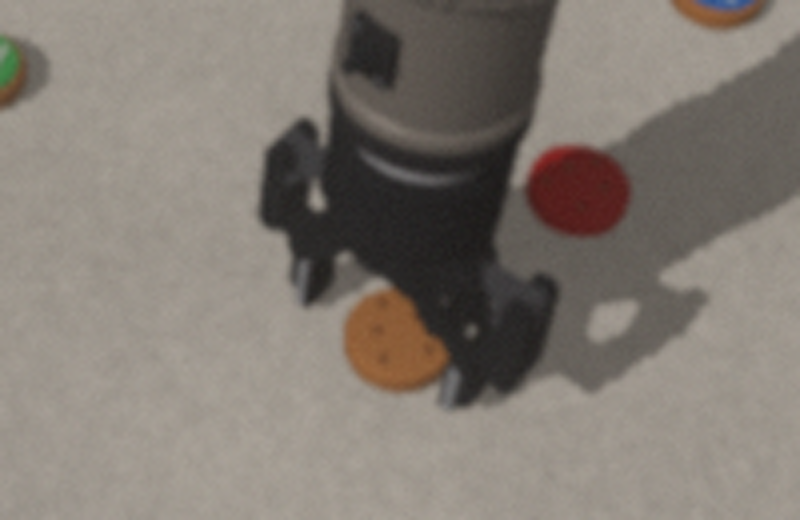

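Emit:
servo_tool(series="0 -0.004 -0.004 0 0 0;0 -0.004 -0.004 0 0 0;0.015 0 0 0 0 0;0.015 0 0 0 0 0;0.02 0 0 0 0 0;0.03 0 0 0 0 0;0.04 0 0 0 0 0;0.04 0 0 0 0 0;0.04 0 0 0 0 0;0.04 0 0 0 0 0;0.03 0 0 0 0 0;0.02 0 0 0 0 0;0.01 0 0 0 0 0;0 0 0 0 0 0;-0.02 0 0 0 0 0;0 0 0 0 0 0;0 0 0.05 0 0 0;0 0 0.1 0 0 0;0 -0.05 0.1 0 0 0;0 -0.1 0 0 0 0")

```text
t: 19.9
position: [543.3, -33.6, 59.6]
tcp_rot: [[0.007, 1.0, 0.004], [0.001, 0.004, -1.0], [-1.0, 0.007, -0.001]]
ft_force: [0.6, -1.1, -1.2]
opening: 76.9
```

Run:
```python
from h import *
s=ctrl.sense();print(s["position"],s["ft_force"])
p=ctrl.read_camera("side");[print(c) for c in cookies(p)[2:]]
p=ctrl.read_camera("top");[print(c) for c in cookies(p)]
```

```text
[543.3066144  -33.61354807  59.57414081] [ 0.57077384 -1.10836603 -1.24871225]
(array([284., 242.]), np.int32(427), array([535.3,  23.9,  10. ]))
(array([131., 324.]), np.int32(701), array([615.8, 331.1,  10. ]))
(array([158., 344.]), np.int32(770), array([552.7, 320.9,  10. ]))
(array([304., 365.]), np.int32(280), array([352. , 186.4,  10. ]))
(array([134., 201.]), np.int32(372), array([619.1, 332.3,  10. ]))
(array([137., 228.]), np.int32(376), array([555.5, 321.8,  10. ]))
(array([267., 233.]), np.int32(371), array([538.2,  24.3,  10. ]))
```

Emit:
servo_tool(series="0.006 0 0 0 0 0.71;0.006 0 0 0 0 0.71;0 0 -0.05 0 0 0;0 0 -0.05 0 0 0;0 0 -0.06 0 0 0;0 0 -0.04 0 0 0;0 0 -0.012 0 0 0;0 0 -0.01 0 0 0;0 0 0 0 0 0", claw=0.58)

```text
t: 21.12
position: [545.7, -35.1, -32.4]
tcp_rot: [[0.001, 0.99, 0.141], [-0.0, 0.141, -0.99], [-1.0, 0.001, 0.0]]
ft_force: [-0.5, -0.0, 0.1]
opening: 35.8
```

Run:
```python
from h import *
s=ctrl.sense();print(s["position"],s["ft_force"])
p=ctrl.read_camera("side");tips(s,p);[print(c) for c in cookies(p)[2:4]]
```

```text
[545.72917566 -35.09146001 -32.35825759] [-0.5401138  -0.04918498  0.07572024]
tip [518. -34.  14.] [10. 12. 13. 15. 16. 18.]
tip [563. -30.  10.] [ 8.  9.  9.  9. 10. 10.]
(array([284., 242.]), np.int32(431), array([535.5,  23.9,  10. ]))
(array([131., 324.]), np.int32(704), array([615.8, 331. ,  10. ]))
```

Emit:
servo_tool(series="-0.004 0.03 0 0 0 0;-0.004 0.03 0 0 0 0;-0.006 0.04 0 0 0 0;-0.007 0.05 0 0 0 0;-0.009 0.06 0 0 0 0;-0.009 0.06 0 0 0 0;-0.009 0.06 0 0 0 0;-0.009 0.06 0 0 0 0;-0.008 0.06 0 0 0 0;-0.006 0.04 0 0 0 0;-0.003 0.02 0 0 0 0;0 0 0 0 0 0")

```text
t: 22.68
position: [515.7, 169.2, -32.7]
tcp_rot: [[0.0, 0.99, 0.142], [-0.0, 0.142, -0.99], [-1.0, -0.0, 0.0]]
ft_force: [-1.0, 0.1, 1.1]
opening: 35.9
```

Run:
```python
from h import *
s=ctrl.sense();print(s["position"],s["ft_force"])
p=ctrl.read_camera("side");[print(c) for c in cookies(p)[2:]]
```

```text
[515.69257184 169.21227941 -32.70135465] [-0.95409532  0.12214276  1.06200951]
(array([229., 310.]), np.int32(639), array([509.7, 201.2,  10. ]))
(array([131., 324.]), np.int32(706), array([615.8, 331. ,  10. ]))
(array([158., 344.]), np.int32(772), array([552.6, 321. ,  10. ]))
(array([304., 365.]), np.int32(278), array([352.1, 186.3,  10. ]))
```

Emit:
servo_tool(series="-0.004 0.03 0 0 0 0;-0.006 0.04 0 0 0 0;-0.007 0.05 0 0 0 0;-0.007 0.05 0 0 0 0;-0.006 0.04 0 0 0 0;-0.005 0.035 0 0 0 0;-0.003 0.02 0 0 0 0;0 0 0 0 0 0;0.007 -0.05 0 0 0 0;0.007 -0.05 0.02 0 0 0;0.012 -0.1 0.1 0 0 0;0.012 -0.1 0.1 0 0 0;0 -0.1 0.1 0 0 0;0 -0.1 0 0 0 0;0 -0.1 0 0 0 0;0 0 0 0 0 0;0 0 0 0 0 0")

```text
t: 24.85
position: [515.4, 33.7, 95.2]
tcp_rot: [[-0.0, 0.99, 0.14], [-0.0, 0.14, -0.99], [-1.0, -0.0, 0.0]]
ft_force: [0.2, 0.3, 0.3]
opening: 36.0
```

Run:
```python
from h import *
s=ctrl.sense();print(s["position"],s["ft_force"])
R=np.array([[.984,.177],[-.177,.984]])
for n in ["top","side"]:
    p=ctrl.read_camera(n);cv2.imwrite(f"pics/{n}9.png",p["pixels"])
    for c in cookies(p): print(n,c[2],"tray",(R@(c[2][:2]-[561,320])).round())
    for o in ["green_cookie","blue_cookie","cutter","cup","jar","nozzle"]:
        for d in ctrl.landmark_of(o,p)[:1]: print(o,np.round(at_z(p,*d["centre"],0)))
```

```text
[515.39589524  33.73383921  95.22627434] [0.23890516 0.2505385  0.30497519]
top [618.9 332.4  10. ] tray [59.  2.]
top [555.5 321.7  10. ] tray [-5.  3.]
top [497.2 308.1  10. ] tray [-65.  -0.]
green_cookie [703.  43.   0.]
blue_cookie [ 429. -283.    0.]
cutter [ 653. -329.    0.]
cup [ 789. -220.    0.]
jar [800.  96.   0.]
nozzle [349. 183.   0.]
side [  439.2 -1216.9    10. ] tray [ -392. -1491.]
side [ 818.4 -906.2   10. ] tray [   36. -1252.]
side [615.8 331.1  10. ] tray [56.  1.]
side [552.6 320.9  10. ] tray [-8.  2.]
side [494.6 307.2  10. ] tray [-68.  -1.]
side [352.  186.4  10. ] tray [-229.  -94.]
green_cookie [696.  37.   0.]
blue_cookie [ 425. -279.    0.]
cutter [ 645. -315.    0.]
cup [ 797. -210.    0.]
jar [795.  97.   0.]
nozzle [348. 184.   0.]
```

View pics/side9.png

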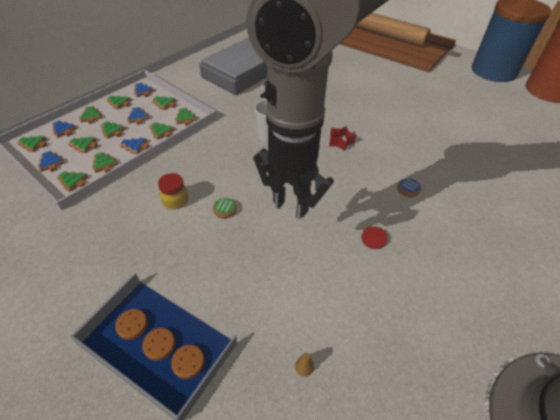

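The side view shows all three plain cookies flat and side by side on the blue floor, at (131,324), (158,344) and (187,361). Everything else is in its starting place and the gripper is clear, so I'm handing in.

```bash
python3 -c "
from rig import ctrl
print(ctrl.hand_in())"
```

```text
the job is handed in; nothing more can be done
None
```

All three plain cookies are in the tray, flat and side by side, and I handed the job in at about 25 s of robot time.

- **How they went in:** I pushed each one with half-closed fingertips as a two-finger cradle, at about 0.2 m/s. The third sat near the arm's inner reach limit, so I first slid it outward (+x) with one finger of the open gripper, then pushed it in.
- **Final positions:** The centres in the tray frame, averaged over both cameras, are about (+57, +1), (-6, +2) and (-66, -1) mm, inside the limits. The two cameras agree to about 3 mm. I did not measure tilt or height at the end; the cookies look flat in the last picture.
- **Other items:** The iced cookies, cutter, cup, jar and nozzle look unmoved. Their network positions differ from the first look by up to about 12 mm per axis. I put that down to the network's own error, because the two cameras differ from each other by as much. The look-alike red disc also appears in its place in the last picture.
- **A reading that disagreed:** The reported TCP height did not match the real fingertips. They were about 38 mm higher than reported at the half-closed opening and about 48 mm higher when open. I set the pushing height from camera depth, finger shadows and force instead.

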